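# Strainer out, stopper in, bail locked on the lunch flask

### The job

Close up the grey lunch flask: first lift the aluminium strainer out of its neck and set its bowl down upright in the middle of the green tray, then set the blue-knobbed stopper fully home in the neck, and last swing the flask's wire bail fully upright over the stopper until it stops. Set things down gently without dropping or ramming them, and leave the orange stopper, steel bottle, ladle and red scoop where they are.

Things in the scene. Friction and masses are not known exactly. Their poses are not given: they have to be found in the camera images.
- flask: Grey insulated hollow flask, fixed upright: body 116 mm diameter up to 85 mm, shoulder to 102 mm, then a steel neck 82 mm outer and 64 mm inner diameter, rim at 130 mm. Origin: centre of the underside, z up along the neck's axis. y is the bail's hinge direction; the bail leans open towards the -x side (blue dot on the body).
- flask_mouth (a point): Centre of the flask's mouth, at the height of the rim (130 mm above the flask's origin).
- bail (a joint): Angle (rad) of the flask's wire bail: 0 = closed, straight up over the mouth, at its stop; it grows as the bail leans open towards the flask's -x side, to 1.25 at most; starts at 0.8 to 1.15. The hinge is stiff: the bail stays where it is left and about 2 N at the bar moves it.
- bail_bar (a point): Middle of the bail's bar. The bail is a U of 8 mm round steel wire: two 75 mm arms, at y = +60 and -60 mm in the flask's frame, joined by a straight 120 mm bar. Site axes: y along the bar, z away from the hinge. Closed, the bar is 187 mm above the flask's underside, 9 mm (centre line) above the top of the seated stopper's knob.
- bail_hinge (a point): Middle of the bail's hinge axis, on the flask's axis 112 mm above its underside; the axis runs along y.
- stopper: The stopper that fits: blue knob and flange, white tapered plug, standing plug down on the board. Plug 52 mm diameter at the bottom, 61 at the top, 40 long; flange 76 mm diameter, z 40 to 50; round knob 28 mm diameter, z 50 to 88. About 120 g. Origin: centre of the plug's underside, z up. Seated, the flange rests on the rim and the origin is 90 mm above the flask's.
- spare: A bystander: stopper of the same form with orange knob and flange (plug 68 to 78 mm, flange 92 mm diameter), too wide for this flask; it stands on the same board. Same heights, same origin.
- strainer: Aluminium strainer hanging in the neck, about 90 g. Bowl 44 mm diameter at its flat foot, 56 at the top, 31 deep; flat rim 76 mm diameter, z 30 to 34, resting on the flask's rim; straight level handle 14 mm wide, 8 thick, centred at z 34, from 36 to 140 mm from the bowl's axis. Origin: centre of the foot; z up, handle along +x.
- tray: Green square tray, fixed, 160 x 160 mm, walls 15 mm high and 5 mm thick, floor 5 mm thick. Origin: centre of the underside, z up. The strainer's handle may stick out over the wall.
- board: Dark wooden board, fixed, 240 (x) x 120 (y) x 12 mm, on which both stoppers stand about 60 mm either side of its middle. Origin: centre of the underside.
- bottle: A bystander: steel bottle with a black cap, standing on the shelf off the board's -x end, 66 mm diameter, 175 mm tall. Origin: centre of the underside.
- ladle: A bystander: steel ladle lying on the shelf beyond the flask. Bowl 64 mm diameter and 24 mm high at the origin (underside of the bowl); handle 8 mm thick to 170 mm along -x.
- scoop: A bystander: red plastic scoop lying on the shelf between robot and flask. Open box 80 x 60 x 35 mm about the origin (centre of its underside), handle 16 mm thick to 138 mm along -x.
Mind the look-alikes: they are no part of the job. Several things look just like the tray: the one meant starts farthest to the robot's left. What is meant by the strainer is not yellow, and is the larger of those in its own colour.

How it is judged:
On the way, in this order (a step that is already met when the one before it is completed fails the run):
1. the strainer's bowl stands upright in the tray, released, and the bail is still open (x of strainer in the frame of tray between -0.05 and 0.05 m and y of strainer in the frame of tray between -0.05 and 0.05 m and z of strainer in the frame of tray below 0.016 m and angle between strainer's own z axis and vertical below 0.25 rad and contact force between the fingers and strainer below 0.3 N and linear speed of strainer below 0.03 m/s and value of joint bail above 0.3 rad), for 0.2 s.
2. the blue stopper is fully home in the neck, released (horizontal distance between stopper and flask below 0.006 m and z of stopper in the frame of flask between 0.08 and 0.0935 m and angle between stopper's own z axis and vertical below 0.07 rad and contact force between the fingers and stopper below 0.3 N), for 0.2 s.
3. the bail stands upright over the stopper (value of joint bail below 0.1 rad), for 0.2 s.
At the end, for the whole second after the job is handed in: Strainer upright (0.25 rad) on the tray floor, bowl within 50 mm of the tray's middle along each side; blue stopper within 6 mm of the neck's axis, upright (0.07 rad), flange within 3.5 mm of the rim; bail within 0.1 rad of closed; all released and at rest (x of strainer in the frame of tray between -0.05 and 0.05 m and y of strainer in the frame of tray between -0.05 and 0.05 m and z of strainer in the frame of tray below 0.016 m and angle between strainer's own z axis and vertical below 0.25 rad and horizontal distance between stopper and flask below 0.006 m and z of stopper in the frame of flask between 0.08 and 0.0935 m and angle between stopper's own z axis and vertical below 0.07 rad and value of joint bail below 0.1 rad and linear speed of each of stopper, strainer below 0.02 m/s and velocity of joint bail below 0.05 rad/s); the robot touches nothing.
It fails at once if the orange stopper or steel bottle is moved more than 25 mm or tipped (distance of any of spare, bottle from where it was at the start of the episode above 0.025 m or angle between any of spare, bottle's own z axis and vertical above 0.3 rad).
It fails at once if the ladle or red scoop is moved more than 25 mm (distance of any of ladle, scoop from where it was at the start of the episode above 0.025 m).
It fails at once if the stopper is dropped: it moves faster than 0.8 m/s with no finger on it (contact force between the fingers and stopper below 0.05 N and linear speed of stopper above 0.8 m/s).
It fails at once if the strainer is dropped: it moves faster than 0.8 m/s with no finger on it (contact force between the fingers and strainer below 0.05 N and linear speed of strainer above 0.8 m/s).
It fails at once if the stopper is rammed into the flask with more than 45 N (contact force between stopper and flask above 45 N).
It also fails if it takes over 72 s, if anything falls off the work surface, if the arm or the gripper's body presses on something with over 40 N, if the wrist force passes 120 N, or if a joint passes its speed limit or range.

### The arm

A 6-joint arm with a two-finger parallel gripper is mounted at the origin on the work surface. World frame = base frame: x ahead of the robot, y to its left, z up, the work surface at z = 0. Lengths are in m, angles in rad, forces in N, time in s.
With the tool pointing down it reaches from about 0.4 to 0.825 m from the base axis. Payload 7 kg.
Tool frame: the origin (TCP) lies on the centre line of the jaws, within the pads' length; the fingertips stand 22 mm ahead of it and the grasp point (between the pads) lies 3 mm ahead of it; z points along the fingers, y is the line along which they close (so a half turn about z gives the same grasp; the last joint's range is limited). The gripper opens to 88 mm and grips with 3 to 60 N. Pads are 19 mm wide; open, the fingers measure 130 mm over their backs; the gripper's body (78 mm by 193 mm) begins 47 mm behind the grasp point.
Start: joints at [1.432, 0.359, 0.012, 0, -1.224, -0.288], TCP at [0.279, 0.614, 0.249] pointing down, gripper open.
Joint ranges: [-3.07, 3.07], [-1.43, 2.12], [-1.02, 1.25], [-3.03, 1.67], [-3.05, -0], [-3.03, 3.03]. Speed limits (rad/s): [2.39, 2.39, 3.01, 3.14, 3.14, 3.14].

### API

Orientations are given as [roll, pitch, yaw] about the fixed x, y, z axes, in that order (R = Rz(yaw) Ry(pitch) Rx(roll)).
In Python, from station import arm gives the robot as it stands.
- The arm moves only by the tool arm_command, never from a script. Its argument "series" is one flat list of numbers, 7 for each row, row after row: the turn, a rotation vector about the tool's x, y, z each as a share of 90 degrees, from -1 to 1, then the shift along the tool's x, y, z each as a share of 0.1 m, from -1 to 1, then the opening, from 0 (shut) to 1 (fully open). A call has 1 to 8 rows; each row is the pose to reach, as a shift and turn from the pose commanded when the call began, along the tool's axes at that moment; what a row does not reach only later rows make up. A row lasts 1/8 s, in which the tool goes at most 62.5 mm and 10.7 degrees, less where a joint would pass 70% of its speed; a pose out of reach is approached as far as the arm can. A call with a number of a shift or a turn outside -1 to 1 is refused whole. A call with a gripper value outside its range is refused whole. The fingers move at their own pace and stop on an object; "force" is the grip in N (left out, the last holds). Time passes only in rows, so rows that repeat a pose let the fingers close. It gives the time, the measured TCP pose, the force, the opening and the grip force at its end, in the units of the state.
- arm.get_state(): the state, without advancing time (a new reading comes with each control period).
- arm.grab_frame(name): name is "side" or "top"; returns the picture (420x560x3 uint8, blue, green, red); there is no depth.
- arm.camera_model(name): a dict with "fovy" (degrees; the focal length in pixels is half the picture's height over the tangent of half this angle, whatever the lens; pixels are square), "cx", "cy" (the principal point, pixels), "pose" (4x4, takes a point from camera to world coordinates). Camera axes: x right, y down, z forward; pixel columns grow to the right and rows downward; lengths in m; the calibration is good to about 2 mm. A picture is of the moment at which its call begins. camera_model takes no time and is no camera call.
- arm.job_done(): hands the job in; it is judged then, once.
The state is a dict: "t": time; "q": joint angles; "qd": joint speeds; "joint_efforts": joint torques, N m; "eef_pos": TCP position; "ee_rot": TCP orientation; "force": force on the tool from outside, world axes, zero at the start; "moment": the same for the moment, N m; "width": finger opening in m; "gripper_force": force on a finger pad.
Only numpy, scipy, OpenCV 4.12 (cv2) and the standard library are available. Lean on these libraries where they do the work, as an engineer would, in place of code of your own. Each camera call takes 0.05 s, during which the arm holds its last target. There are 200 camera calls.

## Working session

There is one attempt and no reset: what is moved stays moved. The work goes in short steps, Python scripts to look and compute and a tool call to move; the robot and the scene stay as the last step left them, time stands still between calls to the robot, and variables do not carry over. Pictures are saved under pics/ and viewed, at most 10 in all, crops included, and the job is handed in when it is done.

Besides the shell and the picture viewer there is one more tool, called after ">>>" by a JSON object that holds its "name" and its "arguments". arm_command: Moves the arm, as the interface text tells. Its arguments: {"type":"object","properties":{"series":{"type":"array"},"force":{"type":"number"}},"required":["series"]}

```bash
mkdir -p pics; ls; cat > h.py <<'E'
import numpy as np, cv2
from station import arm
def snap(n,f=None):
    im=arm.grab_frame(n)
    if f: cv2.imwrite('pics/'+f,im)
    return im
def ray(n,u,v):
    c=arm.camera_model(n);f=210/np.tan(np.radians(c['fovy'])/2);P=np.array(c['pose'])
    d=P[:3,:3]@np.array([(u-c['cx'])/f,(v-c['cy'])/f,1]);return P[:3,3],d/np.linalg.norm(d)
def onz(n,u,v,z):
    o,d=ray(n,u,v);return o+d*(z-o[2])/d[2]
def two(a,b):
    (o1,d1),(o2,d2)=ray(*a),ray(*b)
    A=np.array([d1,-d2]).T;s=np.linalg.lstsq(A,o2-o1,rcond=None)[0]
    p,q=o1+s[0]*d1,o2+s[1]*d2;return (p+q)/2,np.linalg.norm(p-q)
def proj(n,p):
    c=arm.camera_model(n);f=210/np.tan(np.radians(c['fovy'])/2);P=np.array(c['pose'])
    x=P[:3,:3].T@(np.array(p)-P[:3,3]);return x[:2]/x[2]*f+[c['cx'],c['cy']]
E
python3 - <<'E'
from h import *
np.set_printoptions(precision=3,suppress=True)
a=snap('side');b=snap('top')
cv2.imwrite('pics/s0.png',cv2.resize(a,(784,588)));cv2.imwrite('pics/t0.png',cv2.resize(b,(784,588)))
for n in('side','top'):
    c=arm.camera_model(n);print(n,c)
print(arm.get_state())
E
```

```text
pics
side {'fovy': 54.46118179989267, 'cx': 281.37638374143546, 'cy': 205.60518991986737, 'pose': array([[ 0.912, -0.286,  0.293,  0.241],
       [-0.41 , -0.627,  0.662, -0.659],
       [-0.005, -0.724, -0.689,  0.829],
       [ 0.   ,  0.   ,  0.   ,  1.   ]])}
top {'fovy': 44.58958366475657, 'cx': 271.28217990413157, 'cy': 201.59477873132312, 'pose': array([[-0.015, -0.994,  0.112,  0.378],
       [-1.   ,  0.017,  0.017, -0.01 ],
       [-0.019, -0.112, -0.994,  1.333],
       [ 0.   ,  0.   ,  0.   ,  1.   ]])}
{'t': 0.1, 'q': array([ 1.432,  0.359,  0.011, -0.   , -1.224, -0.288]), 'qd': array([ 0.   , -0.   ,  0.002,  0.002, -0.001, -0.002]), 'joint_efforts': array([ -0.001, -58.416,  29.375,   7.015,   0.01 ,  -0.   ]), 'eef_pos': array([0.279, 0.614, 0.248]), 'ee_rot': array([ 3.14 , -0.   , -0.427]), 'force': array([ 0.249,  0.287, -0.067]), 'moment': array([ 0.015,  0.021, -0.008]), 'gripper_force': 0.0, 'width': 0.08759566985959327}
```

View pics/s0.png

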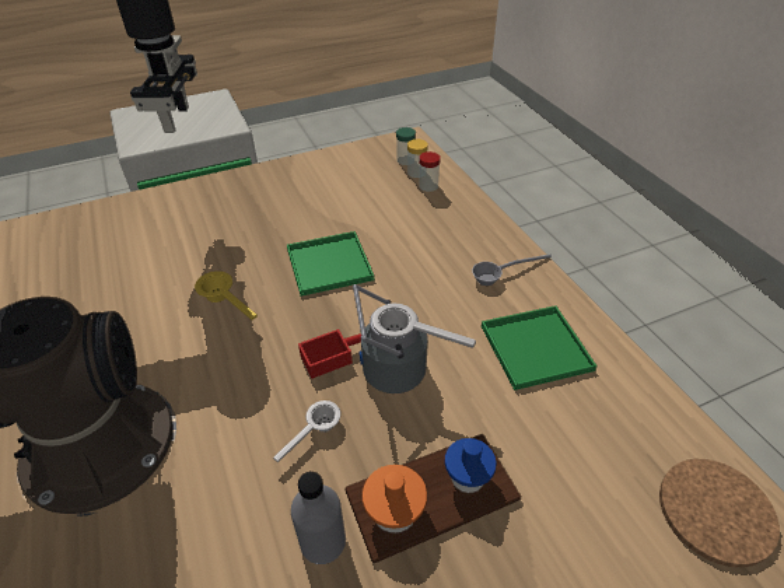

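View pics/t0.png

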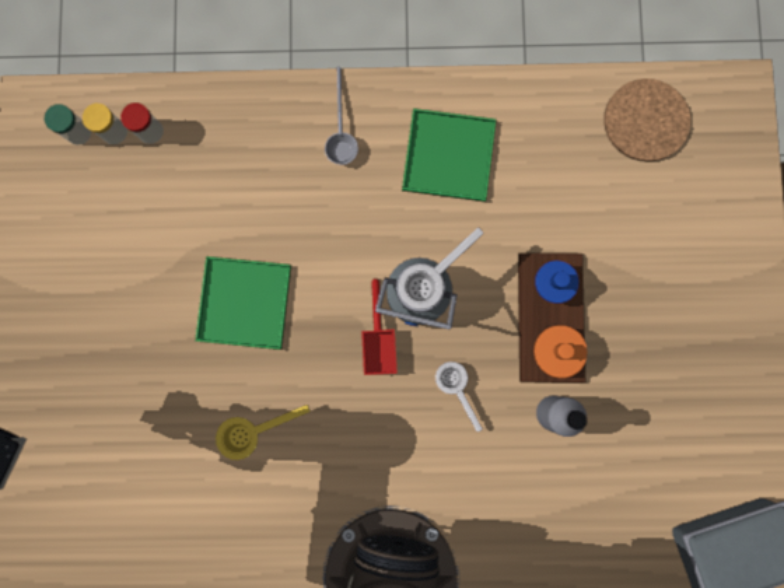

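Both views show the same layout (display pixels, which are 1.4 times the raw ones).
- **Trays:** side view (330,263) and (538,347), plus a green strip at (195,173). Top view (245,303) and (450,155).
- **Strainers:** the aluminium one is in the neck at top (421,287). There is a small pale one at (452,378) and a yellow one at (238,437).
- **Stoppers:** blue at top (557,282), orange at (560,352).

The green strip could be a third tray, so I'll check it in a crop.

```bash
python3 - <<'E'
from h import *
np.set_printoptions(precision=4,suppress=True)
a=cv2.imread('pics/s0.png');b=cv2.imread('pics/t0.png')
s=snap('side');t=snap('top')
np.save('s.npy',s);np.save('t.npy',t)
c1=cv2.resize(s[60:160,60:220],(480,300),interpolation=cv2.INTER_CUBIC)
c2=cv2.resize(t[150:300,230:430],(640,480),interpolation=cv2.INTER_CUBIC)[:, :]
c3=cv2.resize(s[190:290,240:350],(320,291),interpolation=cv2.INTER_CUBIC)
o=np.zeros((600,800,3),np.uint8);o[:300,:480]=c1;o[300:591,:320]=c3
o[300:600,330:730]=cv2.resize(t[150:300,230:430],(400,300),interpolation=cv2.INTER_CUBIC)
cv2.imwrite('pics/c.png',o)
for u,v in((139,131),(179,116)):print('strip',onz('side',u,v,0.015))
for n,im in(('side',s),('top',t)):
    h=cv2.cvtColor(im,cv2.COLOR_BGR2HSV)
    for nm,lo,hi in(('green',(50,90,40),(80,255,255)),('blue',(105,120,40),(125,255,255)),('orange',(5,180,150),(15,255,255)),('red',(0,170,60),(3,255,255))):
        m=cv2.inRange(h,lo,hi)
        k,l,st,ce=cv2.connectedComponentsWithStats(m)
        for i in range(1,k):
            if st[i,4]>80: print(n,nm,st[i],ce[i],onz(n,*ce[i],0.01))
E
```

```text
strip [0.2812 0.6904 0.015 ]
strip [0.4369 0.7307 0.015 ]
side green [283  91  13  10  93] [289.129   95.5161] [0.8839 0.707  0.01  ]
side green [ 98 113  82  22 426] [137.7606 123.4718] [0.2862 0.7516 0.01  ]
side green [ 205  165   62   46 1952] [234.8586 187.6793] [0.4928 0.2597 0.01  ]
side green [ 344  219   82   60 3087] [383.3858 247.7833] [ 0.7673 -0.1289  0.01  ]
side blue [318 313  36  35 996] [335.5944 329.8343] [ 0.5357 -0.2835  0.01  ]
side red [300 109  14  11 117] [306.359  113.4274] [0.8852 0.5541 0.01  ]
side red [214 236  44  34 812] [233.4507 251.4766] [0.405 0.022 0.01 ]
top green [ 33  76  20  19 288] [42.125  84.4931] [0.8557 0.625  0.01  ]
top green [ 288   78   66   66 3544] [320.557  110.2511] [ 0.7688 -0.1216  0.01  ]
top green [ 140  183   68   67 3706] [173.5988 216.0532] [0.4942 0.2675 0.01  ]
top blue [383 186  30  30 730] [397.4712 200.9603] [ 0.5236 -0.3141  0.01  ]
top orange [382 233  36  37 955] [398.5141 250.6429] [ 0.3955 -0.3112  0.01  ]
top red [ 87  74  20  20 304] [96.4342 83.2895] [0.8558 0.4778 0.01  ]
top red [259 222  24  45 763] [270.5845 249.3394] [0.404  0.0164 0.01  ]
```

View pics/c.png

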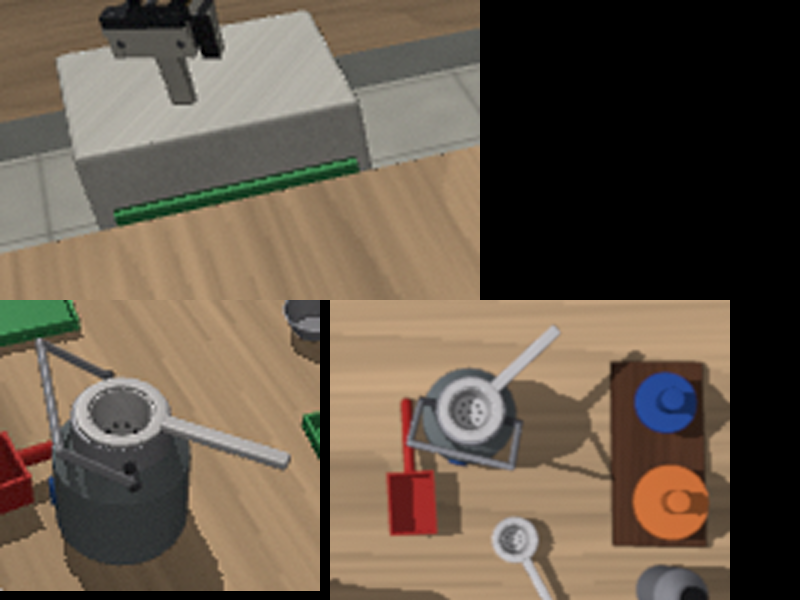

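The crop shows the larger aluminium strainer hanging in the flask neck, with its handle pointing away to the right. The bail leans towards the robot, with bar ends at about side (254,205)/(260,240) and top (270,221)/(322,233). The green strip sits on the table's far edge, beyond reach, so I'm checking its geometry along with the measurements.

```bash
python3 - <<'E'
from h import *
np.set_printoptions(precision=4,suppress=True)
s=np.load('s.npy');t=np.load('t.npy')
print('table edge',onz('side',60,143,0),onz('side',220,110,0),'strip bottom',onz('side',98,134,0),onz('side',179,117,0))
print('bail L',two(('side',253.8,204.8),('top',270,221.5)),'R',two(('side',259.9,240.5),('top',322.5,233.5)))
C={}
for n,im,(x0,y0,x1,y1) in(('side',s,(262,212,345,255)),('top',t,(278,155,350,225))):
    h=cv2.cvtColor(im,cv2.COLOR_BGR2HSV);m=np.zeros(h.shape[:2],np.uint8)
    m[y0:y1,x0:x1]=cv2.inRange(h,(0,0,120),(180,45,255))[y0:y1,x0:x1]
    k,l,st,ce=cv2.connectedComponentsWithStats(m);i=1+st[1:,4].argmax();m=(l==i).astype(np.uint8)*255
    print(n,st[i])
    f=cv2.morphologyEx(m,cv2.MORPH_CLOSE,np.ones((15,15)))
    ring=cv2.morphologyEx(f,cv2.MORPH_OPEN,cv2.getStructuringElement(2,(15,15)))
    c=max(cv2.findContours(ring,0,1)[0],key=cv2.contourArea);e=cv2.fitEllipse(cv2.convexHull(c));print('ring',e)
    ys,xs=np.nonzero(m);d=np.hypot(xs-e[0][0],ys-e[0][1]);far=d>d.max()-4
    tip=(xs[far].mean(),ys[far].mean());print('tip',tip);C[n]=(e[0],tip)
    # handle line
    hp=d>e[1][1]/2+5;print('handle line',cv2.fitLine(np.c_[xs[hp],ys[hp]].astype(np.float32),2,0,.01,.01).ravel())
for i in(0,1):print(two(('side',*C['side'][i]),('top',*C['top'][i])))
print('ring@.134',onz('top',*C['top'][0],.134),onz('side',*C['side'][0],.134),'tip@.138',onz('top',*C['top'][1],.138),onz('side',*C['side'][1],.138))
# knobs: blue flange via ellipse hull
for n,im in(('side',s),('top',t)):
    h=cv2.cvtColor(im,cv2.COLOR_BGR2HSV);m=cv2.inRange(h,(105,120,40),(125,255,255))
    if n=='side': m[:300]=0
    else: m[:,:360]=0
    c=max(cv2.findContours(m,0,1)[0],key=cv2.contourArea);q=cv2.convexHull(c);e=cv2.fitEllipse(q)
    print(n,'blue',e,cv2.boundingRect(c));C[n+'b']=e[0]
print('flange',two(('side',*C['sideb']),('top',*C['topb'])),onz('side',*C['sideb'],.062),onz('top',*C['topb'],.062))
# trays: top-rim quads
for n,im in(('side',s),('top',t)):
    h=cv2.cvtColor(im,cv2.COLOR_BGR2HSV);m=cv2.inRange(h,(45,80,25),(85,255,255))
    c=min([c for c in cv2.findContours(m,0,1)[0] if cv2.contourArea(c)>1500],key=lambda c:c[:,0,0].mean())
    r=cv2.approxPolyDP(cv2.convexHull(c),8,True).reshape(-1,2);w=[onz(n,*p,.015)[:2] for p in r];print(n,'tray',np.array(w),np.mean(w,0))
def blow(x0,y0,x1,y1,im,w,hh):return cv2.resize(im[y0:y1,x0:x1],(w,hh),interpolation=cv2.INTER_CUBIC)
o=np.zeros((400,800,3),np.uint8);o[:,:400]=blow(290,290,390,390,s,400,400);o[:,400:]=blow(360,160,460,260,t,400,400);cv2.imwrite('pics/st.png',o)
E
```

```text
table edge [0.0139 0.7546 0.    ] [0.5975 0.7329 0.    ] strip bottom [0.1427 0.7577 0.    ] [0.4387 0.7492 0.    ]
bail L (array([0.4658, 0.0135, 0.1608]), np.float64(0.0021748379070057056)) R (array([ 0.435 , -0.1051,  0.1695]), np.float64(0.000266800107585932))
side [264 217  76  29 536]
ring ((281.327392578125, 228.2871856689453), (22.951417922973633, 34.2961540222168), 89.74848175048828)
tip (np.float64(336.75), np.float64(243.5625))
handle line [  0.9558   0.2941 320.741  238.6868]
top [283 163  62  59 969]
ring ((300.4007263183594, 203.6069793701172), (32.61345291137695, 37.2132568359375), 48.075557708740234)
tip (np.float64(341.68), np.float64(165.32))
handle line [  0.7302  -0.6832 330.455  175.673 ]
(array([ 0.5074, -0.0578,  0.1304]), np.float64(0.0014318588407824418))
(array([ 0.5972, -0.1575,  0.1371]), np.float64(0.001210275637486157))
ring@.134 [ 0.5077 -0.0579  0.134 ] [ 0.5053 -0.0608  0.134 ] tip@.138 [ 0.5965 -0.1571  0.138 ] [ 0.5974 -0.1582  0.138 ]
side blue ((335.6157531738281, 329.79107666015625), (33.993080139160156, 36.73347091674805), 120.73017883300781) (318, 313, 36, 35)
top blue ((397.4466552734375, 201.02194213867188), (30.0256404876709, 30.758594512939453), 102.95381164550781) (383, 186, 30, 30)
flange (array([ 0.519 , -0.3039,  0.055 ]), np.float64(0.001172676661532304)) [ 0.5171 -0.3073  0.062 ] [ 0.5177 -0.302   0.062 ]
side tray [[0.582  0.3353]
 [0.5562 0.164 ]
 [0.4057 0.1818]
 [0.426  0.3506]] [0.4925 0.2579]
top tray [[0.5816 0.3341]
 [0.5604 0.1795]
 [0.4077 0.2003]
 [0.4255 0.353 ]] [0.4938 0.2667]
```

View pics/st.png

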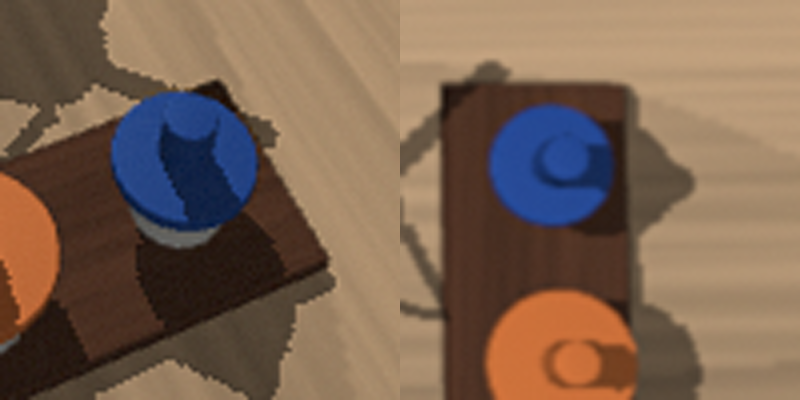

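The strip spans about 0.30 m and lies exactly along the table edge, so it isn't a tray. The wanted tray is the one at (0.494, 0.267).

- **Strainer in the neck:** centre about (0.507, -0.059), handle yaw about -0.82 rad.
- **Blue knob:** side crop (192,117) and top crop (566,158).

Next I'll travel high over the scene.

>>> {"name": "arm_command", "arguments": {"series": [0, 0, 0, 0.5, 0.5, 0, 1, 0, 0, 0, 1, 1, 0, 1, 0, 0, 0, 1, 1, 0, 1, 0, 0, 0, 1, 1, 0, 1], "force": 30}}

```text
t: 0.7
eef_pos: [0.3295, 0.4813, 0.2491]
ee_rot: [-3.141, 0.0, -0.428]
force: [0.3, -0.1, 0.2]
width: 0.0878
gripper_force: 0.0
```

>>> {"name": "arm_command", "arguments": {"series": [0, 0, 0, 0.5, 0.5, 0, 1, 0, 0, 0, 1, 1, 0, 1, 0, 0, 0, 1, 1, 0, 1, 0, 0, 0, 1, 1, 0, 1]}}

```text
t: 1.2
eef_pos: [0.3791, 0.35, 0.2488]
ee_rot: [-3.141, -0.0, -0.428]
force: [0.6, 0.8, 0.5]
width: 0.0877
gripper_force: 0.0
```

>>> {"name": "arm_command", "arguments": {"series": [0, 0, 0, 0.5, 0.5, 0, 1, 0, 0, 0, 1, 1, 0, 1, 0, 0, 0, 1, 1, 0, 1, 0, 0, 0, 1, 1, 0, 1]}}

```text
t: 1.7
eef_pos: [0.4289, 0.2178, 0.2485]
ee_rot: [-3.141, -0.0, -0.428]
force: [0.8, 0.2, -0.2]
width: 0.0877
gripper_force: 0.0
```

>>> {"name": "arm_command", "arguments": {"series": [0, 0, 0, 0.5, 0.5, 0, 1, 0, 0, 0, 1, 1, 0, 1, 0, 0, 0, 1, 1, 0, 1, 0, 0, 0, 1, 1, 0, 1]}}

```text
t: 2.2
eef_pos: [0.4786, 0.0854, 0.2483]
ee_rot: [3.141, 0.0, -0.428]
force: [0.3, 0.4, 0.1]
width: 0.0876
gripper_force: 0.0
```

>>> {"name": "arm_command", "arguments": {"series": [0, 0, 0.1, 0.5, 0.5, 0, 1, 0, 0, 0.2, 1, 1, 0, 1, 0, 0, 0.25, 1, 1, 0, 1, 0, 0, 0.25, 1, 1, 0, 1]}}

```text
t: 2.7
eef_pos: [0.5283, -0.0469, 0.2481]
ee_rot: [3.141, 0.0, -0.82]
force: [1.7, 0.5, 0.8]
width: 0.0877
gripper_force: 0.0
```

>>> {"name": "arm_command", "arguments": {"series": [0, 0, 0, 0.4, 0.13, 0, 0.6, 0, 0, 0, 0.69, 0.24, 0, 0.6, 0, 0, 0, 0.69, 0.24, 0.2, 0.6, 0, 0, 0, 0.69, 0.24, 0.5, 0.6, 0, 0, 0, 0.69, 0.24, 0.5, 0.6]}}

```text
t: 3.32
eef_pos: [0.5561, -0.1125, 0.1966]
ee_rot: [3.139, 0.003, -0.816]
force: [0.7, -0.7, 0.6]
width: 0.053
gripper_force: 0.0
```

```bash
cat >> h.py <<'E'
def to(x,y,z,yaw=None):
    s=arm.get_state();p=s['eef_pos'];w=s['ee_rot'][2];d=np.array([x,y,z])-p
    c,n=np.cos(w),np.sin(w);r=[d[0]*c+d[1]*n,d[0]*n-d[1]*c,-d[2]]
    print('shift/.1',np.round(np.array(r)/.1,3),'turnz',None if yaw is None else round((w-yaw)/(np.pi/2),3),'at',np.round(p,4))
E
python3 - <<'E'
from h import *
np.set_printoptions(precision=4,suppress=True)
to(.558,-.114,.137)
print(two(('side',338,319.3),('top',401.5,199.5)),onz('side',338,319.3,.1),onz('top',401.5,199.5,.1))
s=snap('side');t=snap('top');o=np.zeros((400,800,3),np.uint8)
o[:,:400]=cv2.resize(s[170:280,240:350],(400,400),interpolation=2);o[:,400:]=cv2.resize(t[130:240,260:370],(400,400),interpolation=2);cv2.imwrite('pics/g.png',o)
E
```

```text
shift/.1 [ 0.024 -0.004  0.596] turnz None at [ 0.5561 -0.1125  0.1966]
(array([ 0.5189, -0.3046,  0.0969]), np.float64(0.0031205760919347596)) [ 0.5193 -0.3065  0.1   ] [ 0.5171 -0.3032  0.1   ]
```

View pics/g.png

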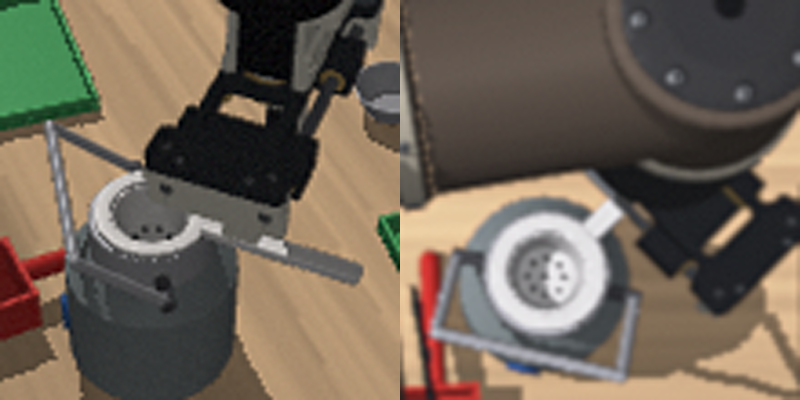

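The fingers straddle the handle at around (250,240) in the side crop. Next: go down, close and lift.

>>> {"name": "arm_command", "arguments": {"series": [0, 0, 0, 0.02, 0, 0.3, 0.6, 0, 0, 0, 0.02, 0, 0.6, 0.6, 0, 0, 0, 0.02, 0, 0.6, 0.6, 0, 0, 0, 0.02, 0, 0.6, 0, 0, 0, 0, 0.02, 0, 0.6, 0, 0, 0, 0, 0.02, 0, 0.6, 0, 0, 0, 0, 0.02, 0, 0.6, 0, 0, 0, 0, 0.02, 0, 0.6, 0], "force": 40}}

```text
t: 4.42
eef_pos: [0.5586, -0.116, 0.1388]
ee_rot: [-3.141, -0.0, -0.82]
force: [-1.1, -0.5, 0.6]
width: 0.0134
gripper_force: 40.0
```

>>> {"name": "arm_command", "arguments": {"series": [0, 0, 0, 0, 0, 0, 0, 0, 0, 0, 0, 0, -0.1, 0, 0, 0, 0, 0, 0, -0.2, 0, 0, 0, 0, 0, 0, -0.35, 0, 0, 0, 0, 0, 0, -0.55, 0, 0, 0, 0, 0, 0, -0.75, 0, 0, 0, 0, 0, 0, -0.9, 0, 0, 0, 0, 0, 0, -0.9, 0]}}

```text
t: 5.42
eef_pos: [0.5592, -0.1159, 0.2302]
ee_rot: [-3.139, -0.002, -0.819]
force: [0.2, -0.4, -1.4]
width: 0.0131
gripper_force: 40.0
```

```bash
python3 - <<'E'
from h import *
np.set_printoptions(precision=4,suppress=True)
s=snap('side');t=snap('top');o=np.zeros((400,800,3),np.uint8)
o[:,:400]=cv2.resize(s[130:280,240:390],(400,400),interpolation=2);o[:,400:]=cv2.resize(t[130:240,260:370],(400,400),interpolation=2);cv2.imwrite('pics/l.png',o)
to(.542,.215,.228)
E
```

```text
shift/.1 [-2.529 -2.14   0.002] turnz None at [ 0.5582 -0.1159  0.2282]
```

View pics/l.png

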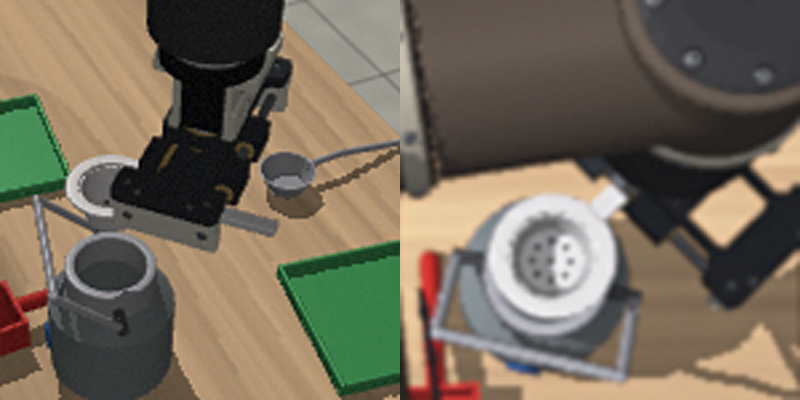

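The strainer is level in the grip and clear of the neck. I'll carry it to the tray.

>>> {"name": "arm_command", "arguments": {"series": [0, 0, 0, -0.15, -0.13, -0.1, 0, 0, 0, 0, -0.4, -0.34, -0.1, 0, 0, 0, 0, -0.65, -0.55, -0.1, 0, 0, 0, 0, -0.82, -0.7, -0.1, 0]}}

```text
t: 6.02
eef_pos: [0.5533, -0.0063, 0.2385]
ee_rot: [3.141, 0.0, -0.819]
force: [0.6, -0.3, -1.2]
width: 0.0137
gripper_force: 40.0
```

>>> {"name": "arm_command", "arguments": {"series": [0, 0, 0, -0.27, -0.23, 0, 0, 0, 0, 0, -0.54, -0.46, 0, 0, 0, 0, 0, -0.82, -0.7, 0, 0]}}

```text
t: 6.4
eef_pos: [0.5483, 0.1013, 0.2385]
ee_rot: [3.141, 0.0, -0.819]
force: [0.1, -0.2, -0.8]
width: 0.0136
gripper_force: 40.0
```

>>> {"name": "arm_command", "arguments": {"series": [0, 0, 0, -0.27, -0.23, 0, 0, 0, 0, 0, -0.5, -0.43, 0, 0, 0, 0, 0, -0.7, -0.6, 0, 0, 0, 0, 0, -0.82, -0.7, 0, 0, 0, 0, 0, -0.82, -0.7, 0, 0, 0, 0, 0, -0.82, -0.7, 0, 0]}}

```text
t: 7.15
eef_pos: [0.5439, 0.2067, 0.2384]
ee_rot: [3.141, 0.0, -0.82]
force: [-0.4, -0.4, -1.1]
width: 0.0132
gripper_force: 40.0
```

```bash
python3 - <<'E'
from h import *
np.set_printoptions(precision=4,suppress=True)
to(.545,.208,.044)
# flask mouth now free: fit neck ellipse from side & top
s=snap('side','fs.png');t=snap('top','ft.png')
o=np.zeros((400,800,3),np.uint8)
o[:,:400]=cv2.resize(s[120:260,180:320],(400,400),interpolation=2);o[:,400:]=cv2.resize(t[150:250,250:350],(400,400),interpolation=2);cv2.imwrite('pics/n.png',o)
E
```

```text
shift/.1 [-0.001 -0.017  1.944] turnz None at [0.5439 0.2067 0.2384]
```

View pics/n.png

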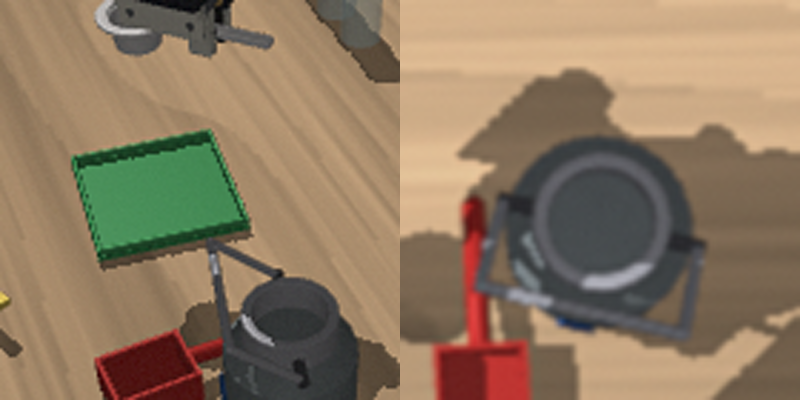

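The neck ring is at about top crop (601,221) and side crop (290,312), and the strainer hangs over the tray. Lowering it gently.

>>> {"name": "arm_command", "arguments": {"series": [0, 0, 0, 0, -0.02, 0.2, 0, 0, 0, 0, 0, -0.02, 0.5, 0, 0, 0, 0, 0, -0.02, 0.8, 0, 0, 0, 0, 0, -0.02, 1, 0]}}

```text
t: 7.75
eef_pos: [0.5452, 0.2074, 0.1373]
ee_rot: [3.14, 0.0, -0.821]
force: [0.5, -0.5, 0.1]
width: 0.0135
gripper_force: 40.0
```

>>> {"name": "arm_command", "arguments": {"series": [0, 0, 0, 0, 0, 0.3, 0, 0, 0, 0, 0, 0, 0.55, 0, 0, 0, 0, 0, 0, 0.75, 0, 0, 0, 0, 0, 0, 0.85, 0, 0, 0, 0, 0, 0, 0.9, 0, 0, 0, 0, 0, 0, 0.92, 0, 0, 0, 0, 0, 0, 0.93, 0, 0, 0, 0, 0, 0, 0.94, 0]}}

```text
t: 8.75
eef_pos: [0.5458, 0.2087, 0.045]
ee_rot: [-3.141, -0.0, -0.819]
force: [-0.5, -0.0, -0.9]
width: 0.0133
gripper_force: 40.0
```

```bash
python3 - <<'E'
from h import *
np.set_printoptions(precision=4,suppress=True)
print(arm.get_state()['force']);to(.545,.208,.044)
print('mouth',onz('top',300.4,205.25,.13),onz('side',281.7,229.2,.13),two(('side',281.7,229.2),('top',300.4,205.25)))
# refine mouth: ring mask fit in top
t=cv2.imread('pics/ft.png')
for z,c in((.112,((515,203),(690,242))),(.16,((483,290),(686,335)))):
    a,b=[onz('top',250+(x-400)/4,150+y/4,z) for x,y in c];print(z,a,b,(a+b)/2,'hinge yaw',np.arctan2(a[1]-b[1],a[0]-b[0])-np.pi/2)
E
```

```text
[-0.4734 -0.0049 -0.8926]
shift/.1 [-0.    0.01  0.01] turnz None at [0.5458 0.2087 0.045 ]
mouth [ 0.5042 -0.058   0.13  ] [ 0.5064 -0.0604  0.13  ] (array([ 0.5058, -0.0585,  0.1281]), np.float64(0.0027971133352311306))
0.112 [ 0.5179 -0.007   0.112 ] [ 0.4926 -0.1112  0.112 ] [ 0.5052 -0.0591  0.112 ] hinge yaw -0.23812885196306888
0.16 [0.4625 0.0121 0.16  ] [ 0.4348 -0.1035  0.16  ] [ 0.4486 -0.0457  0.16  ] hinge yaw -0.23506904889993763
```

>>> {"name": "arm_command", "arguments": {"series": [0, 0, 0, 0, 0, 0.01, 0, 0, 0, 0, 0, 0, 0.015, 0, 0, 0, 0, 0, 0, 0.015, 0, 0, 0, 0, 0, 0, 0.015, 0.4, 0, 0, 0, 0, 0, 0.015, 0.6, 0, 0, 0, 0, 0, 0.015, 0.6, 0, 0, 0, 0, 0, 0.015, 0.6]}}

```text
t: 9.62
eef_pos: [0.5454, 0.2085, 0.043]
ee_rot: [3.141, 0.0, -0.819]
force: [-0.4, 0.8, 0.1]
width: 0.0478
gripper_force: 0.0
```

>>> {"name": "arm_command", "arguments": {"series": [0, 0, 0, 0, 0, -0.2, 0.6, 0, 0, 0, 0, 0, -0.6, 0.6, 0, 0, 0, 0, 0, -1, 0.6, 0, 0, 0, 0, 0, -1, 0.6]}}

```text
t: 10.12
eef_pos: [0.5473, 0.2097, 0.1466]
ee_rot: [-3.135, -0.001, -0.819]
force: [-1.1, -0.4, -0.0]
width: 0.0528
gripper_force: 0.0
```

>>> {"name": "arm_command", "arguments": {"series": [0, 0, 0, 0, 0, -0.6, 0.6, 0, 0, 0, 0, 0, -1, 0.6, 0, 0, 0, 0, 0, -1, 0.6]}}

```text
t: 10.5
eef_pos: [0.5468, 0.2093, 0.2461]
ee_rot: [-3.136, -0.001, -0.819]
force: [0.5, 0.3, -0.5]
width: 0.0529
gripper_force: 0.0
```

```bash
python3 - <<'E'
from h import *
np.set_printoptions(precision=4,suppress=True)
s=snap('side');t=snap('top')
o=np.zeros((400,800,3),np.uint8)
o[:,:400]=cv2.resize(s[120:260,180:320],(400,400),interpolation=2);o[:,400:]=cv2.resize(t[160:280,120:240],(400,400),interpolation=2);cv2.imwrite('pics/p.png',o)
to(.518,-.3035,.244,-.237)
E
```

```text
shift/.1 [ 3.557  3.692 -0.016] turnz -0.371 at [0.5451 0.2085 0.2424]
```

View pics/p.png

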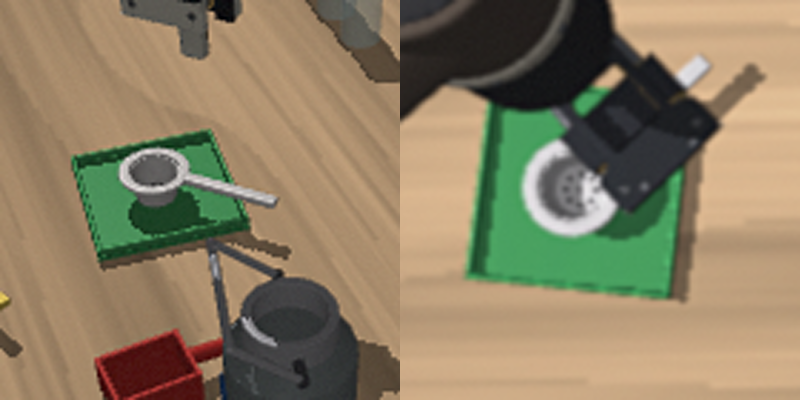

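The strainer stands upright near the middle of the tray, with its rim at top crop (573,187). Moving to the blue stopper.

>>> {"name": "arm_command", "arguments": {"series": [0, 0, 0, 0.5, 0.5, 0, 0.6, 0, 0, 0, 1, 1, 0, 0.6, 0, 0, 0, 1, 1, 0, 0.6]}}

```text
t: 10.98
eef_pos: [0.5393, 0.0642, 0.2413]
ee_rot: [3.139, 0.001, -0.822]
force: [0.2, 0.1, -1.3]
width: 0.0525
gripper_force: 0.0
```

>>> {"name": "arm_command", "arguments": {"series": [0, 0, 0, 0.5, 0.5, 0, 0.6, 0, 0, 0, 1, 1, 0, 0.6, 0, 0, 0, 1, 1, 0, 0.6]}}

```text
t: 11.35
eef_pos: [0.5349, -0.0767, 0.2415]
ee_rot: [3.139, 0.002, -0.822]
force: [0.2, 1.3, 0.1]
width: 0.0526
gripper_force: 0.0
```

>>> {"name": "arm_command", "arguments": {"series": [0, 0, 0, 0.5, 0.5, 0, 0.6, 0, 0, 0, 1, 1, 0, 0.6, 0, 0, 0, 1, 1, 0, 0.6]}}

```text
t: 11.72
eef_pos: [0.5305, -0.2177, 0.2415]
ee_rot: [3.14, 0.002, -0.822]
force: [0.4, 0.0, -0.7]
width: 0.0527
gripper_force: 0.0
```

>>> {"name": "arm_command", "arguments": {"series": [0, 0, -0.1, 0.3, 0.35, 0, 0.6, 0, 0, -0.2, 0.55, 0.69, 0, 0.6, 0, 0, -0.3, 0.55, 0.69, 0, 0.6, 0, 0, -0.37, 0.55, 0.69, 0, 0.6, 0, 0, -0.37, 0.55, 0.69, 0, 0.6, 0, 0, -0.37, 0.55, 0.69, 0, 0.6]}}

```text
t: 12.48
eef_pos: [0.5184, -0.3021, 0.2426]
ee_rot: [-3.141, 0.001, -0.24]
force: [-0.9, 0.0, -0.1]
width: 0.0526
gripper_force: 0.0
```

```bash
python3 - <<'E'
from h import *
to(.518,-.304,.089,-.237)
E
```

```text
shift/.1 [0.    0.02  1.536] turnz -0.002 at [ 0.5184 -0.3021  0.2426]
```

>>> {"name": "arm_command", "arguments": {"series": [0, 0, 0, 0, 0.02, 0.3, 0.6, 0, 0, 0, 0, 0.02, 0.7, 0.6, 0, 0, 0, 0, 0.02, 1, 0.6, 0, 0, 0, 0, 0.02, 1, 0.6]}}

```text
t: 12.98
eef_pos: [0.5163, -0.3039, 0.1407]
ee_rot: [-3.141, 0.005, -0.239]
force: [-0.0, 0.4, 0.2]
width: 0.0522
gripper_force: 0.0
```

>>> {"name": "arm_command", "arguments": {"series": [0, 0, 0, 0, 0, 0.25, 0.6, 0, 0, 0, 0, 0, 0.54, 0.6, 0, 0, 0, 0, 0, 0.54, 0.6, 0, 0, 0, 0, 0, 0.54, 0.25, 0, 0, 0, 0, 0, 0.54, 0.2, 0, 0, 0, 0, 0, 0.54, 0, 0, 0, 0, 0, 0, 0.54, 0, 0, 0, 0, 0, 0, 0.54, 0], "force": 25}}

```text
t: 13.98
eef_pos: [0.5183, -0.305, 0.0901]
ee_rot: [3.141, -0.001, -0.238]
force: [-0.7, 1.3, 6.7]
width: 0.0277
gripper_force: 25.0
```

>>> {"name": "arm_command", "arguments": {"series": [0, 0, 0, 0, 0, -0.1, 0, 0, 0, 0, 0, 0, -0.4, 0, 0, 0, 0, 0, 0, -0.7, 0, 0, 0, 0, 0, 0, -1, 0, 0, 0, 0, 0, 0, -1, 0]}}

```text
t: 14.6
eef_pos: [0.5189, -0.3051, 0.192]
ee_rot: [3.141, -0.005, -0.238]
force: [0.7, -0.2, -2.3]
width: 0.0275
gripper_force: 25.0
```

>>> {"name": "arm_command", "arguments": {"series": [0, 0, 0, 0, 0, -0.3, 0, 0, 0, 0, 0, 0, -0.45, 0, 0, 0, 0, 0, 0, -0.45, 0, 0, 0, 0, 0, 0, -0.45, 0]}}

```text
t: 15.1
eef_pos: [0.5171, -0.3044, 0.2328]
ee_rot: [-3.141, 0.002, -0.239]
force: [-0.5, 0.6, -2.1]
width: 0.0272
gripper_force: 25.0
```

```bash
python3 - <<'E'
from h import *
np.set_printoptions(precision=4,suppress=True)
to(.5055,-.059,.232,-.237)
st=arm.get_state();p=st['eef_pos'];s=snap('side');t=snap('top')
for n,im in(('side',s),('top',t)):
    u,v=proj(n,p-[0,0,.03]).astype(int);print(n,u,v)
    h=cv2.cvtColor(im,cv2.COLOR_BGR2HSV);m=cv2.inRange(h,(105,120,40),(125,255,255));c=max(cv2.findContours(m,0,1)[0],key=cv2.contourArea);print(cv2.boundingRect(c),u-40,v-40)
    c=cv2.resize(im[v-40:v+40,u-40:u+40],(400,400),interpolation=2)
    o=c if n=='side' else np.hstack([o,c])
cv2.imwrite('pics/k.png',o)
E
```

```text
shift/.1 [-0.693 -2.357  0.008] turnz -0.001 at [ 0.5171 -0.3044  0.2328]
side 341 288
(321, 276, 19, 32) 301 248
top 412 194
(398, 202, 26, 10) 372 154
```

View pics/k.png

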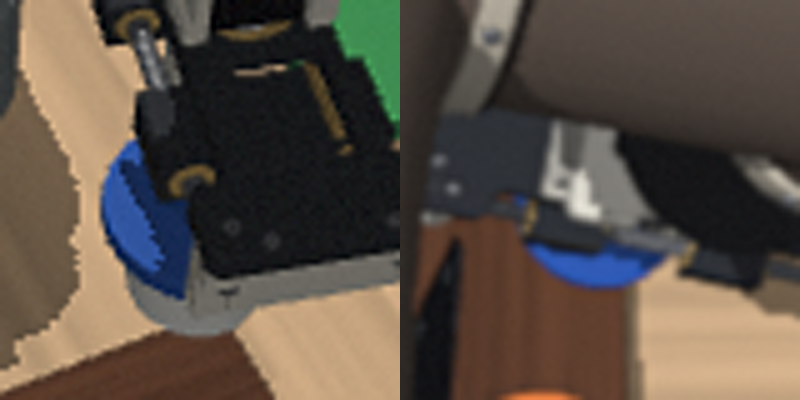

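The stopper is held upright; the flange edge shows at top crop (598,288) and side crop (101,205).

```bash
python3 - <<'E'
from h import *
np.set_printoptions(precision=4,suppress=True)
p=arm.get_state()['eef_pos']
a=np.linspace(0,2*np.pi,721)
for dx in(-.004,0,.004):
  for zz in(.2,.205,.21):
    P={n:np.array([proj(n,[p[0]+dx+.038*np.cos(k),p[1]+.038*np.sin(k),zz]) for k in a]) for n in('top','side')}
    print(dx,zz,'top vmax',P['top'][:,1].max(),'side umin',P['side'][:,0].min())
E
```

```text
-0.004 0.2 top vmax 213.08875860577174 side umin 318.70671813863476
-0.004 0.205 top vmax 212.88559458145838 side umin 318.8643462191454Traceback (most recent call last):
  File "<stdin>", line 7, in <module>
  File "h.py", line 17, in proj
    c=arm.camera_model(n);f=210/np.tan(np.radians(c['fovy'])/2);P=np.array(c['pose'])
ValueError: time passes only in moves, steps and waits
```

>>> {"name": "arm_command", "arguments": {"series": [0, 0, 0, -0.06, -0.2, -0.1, 0, 0, 0, 0, -0.15, -0.5, -0.2, 0, 0, 0, 0, -0.23, -0.79, -0.2, 0]}}

```text
t: 15.58
eef_pos: [0.5142, -0.2212, 0.255]
ee_rot: [-3.142, -0.001, -0.238]
force: [0.6, -0.2, -2.6]
width: 0.0278
gripper_force: 25.0
```

>>> {"name": "arm_command", "arguments": {"series": [0, 0, 0, -0.08, -0.27, 0, 0, 0, 0, 0, -0.15, -0.53, 0, 0, 0, 0, 0, -0.23, -0.79, 0, 0]}}

```text
t: 15.95
eef_pos: [0.51, -0.1387, 0.2543]
ee_rot: [-3.141, -0.0, -0.238]
force: [0.7, -0.1, -2.1]
width: 0.0276
gripper_force: 25.0
```

>>> {"name": "arm_command", "arguments": {"series": [0, 0, 0, -0.08, -0.27, 0, 0, 0, 0, 0, -0.15, -0.53, 0, 0, 0, 0, 0, -0.2, -0.7, 0, 0, 0, 0, 0, -0.23, -0.78, 0, 0, 0, 0, 0, -0.23, -0.78, 0, 0, 0, 0, 0, -0.23, -0.78, 0, 0]}}

```text
t: 16.7
eef_pos: [0.5064, -0.0596, 0.254]
ee_rot: [3.141, 0.0, -0.239]
force: [0.8, -0.6, -1.4]
width: 0.0277
gripper_force: 25.0
```

```bash
python3 - <<'E'
from h import *
np.set_printoptions(precision=4,suppress=True)
to(.506,-.059,.168,-.237);p=arm.get_state()['eef_pos']
s=snap('side','q.png');t=snap('top')
o=[cv2.resize(s[150:270,220:340],(400,400),interpolation=2),cv2.resize(t[150:250,250:350],(400,400),interpolation=2)]
cv2.imwrite('pics/q2.png',np.hstack(o))
E
```

```text
shift/.1 [-0.005 -0.005  0.86 ] turnz -0.001 at [ 0.5064 -0.0596  0.254 ]
```

View pics/q2.png

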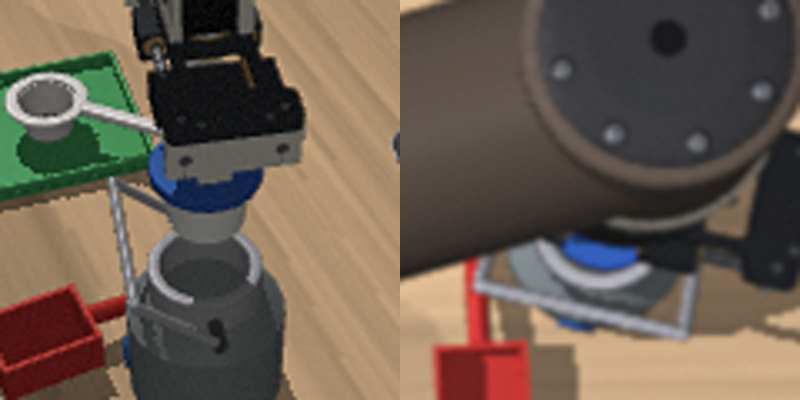

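The stopper sits centred over the neck: flange and mouth are both centred near side crop x = 206. Lowering it in stages and watching the force.

>>> {"name": "arm_command", "arguments": {"series": [0, 0, 0, 0, 0, 0.2, 0, 0, 0, 0, 0, 0, 0.4, 0, 0, 0, 0, 0, 0, 0.5, 0, 0, 0, 0, 0, 0, 0.58, 0, 0, 0, 0, 0, 0, 0.62, 0, 0, 0, 0, 0, 0, 0.66, 0]}}

```text
t: 17.55
eef_pos: [0.5067, -0.0591, 0.1883]
ee_rot: [-3.141, -0.001, -0.238]
force: [-0.7, -0.6, -2.1]
width: 0.0274
gripper_force: 25.0
```

>>> {"name": "arm_command", "arguments": {"series": [0, 0, 0, 0, 0, 0.03, 0, 0, 0, 0, 0, 0, 0.06, 0, 0, 0, 0, 0, 0, 0.09, 0, 0, 0, 0, 0, 0, 0.1, 0]}}

```text
t: 18.05
eef_pos: [0.5063, -0.0591, 0.1779]
ee_rot: [3.141, 0.0, -0.238]
force: [0.0, 0.3, -2.3]
width: 0.0277
gripper_force: 25.0
```

>>> {"name": "arm_command", "arguments": {"series": [0, 0, 0, 0, 0, 0.02, 0, 0, 0, 0, 0, 0, 0.04, 0, 0, 0, 0, 0, 0, 0.06, 0, 0, 0, 0, 0, 0, 0.06, 0]}}

```text
t: 18.55
eef_pos: [0.5063, -0.0592, 0.1719]
ee_rot: [3.141, 0.0, -0.238]
force: [-0.4, 0.7, -1.6]
width: 0.0277
gripper_force: 25.0
```

>>> {"name": "arm_command", "arguments": {"series": [0, 0, 0, 0, 0, 0.01, 0, 0, 0, 0, 0, 0, 0.02, 0, 0, 0, 0, 0, 0, 0.03, 0, 0, 0, 0, 0, 0, 0.03, 0]}}

```text
t: 19.05
eef_pos: [0.5063, -0.0591, 0.169]
ee_rot: [3.142, 0.0, -0.238]
force: [-0.2, 1.1, -1.6]
width: 0.0272
gripper_force: 25.0
```

>>> {"name": "arm_command", "arguments": {"series": [0, 0, 0, 0, 0, 0.01, 0, 0, 0, 0, 0, 0, 0.015, 0, 0, 0, 0, 0, 0, 0.015, 0, 0, 0, 0, 0, 0, 0.015, 0]}}

```text
t: 19.55
eef_pos: [0.5064, -0.0591, 0.1681]
ee_rot: [-3.142, -0.0, -0.238]
force: [-2.4, 0.9, 5.1]
width: 0.0279
gripper_force: 25.0
```

Contact came at the expected height (0.168). Releasing and rising.

>>> {"name": "arm_command", "arguments": {"series": [0, 0, 0, 0, 0, 0, 0.4, 0, 0, 0, 0, 0, 0, 0.5, 0, 0, 0, 0, 0, 0, 0.5, 0, 0, 0, 0, 0, -0.1, 0.5, 0, 0, 0, 0, 0, -0.4, 0.5, 0, 0, 0, 0, 0, -0.8, 0.5, 0, 0, 0, 0, 0, -0.8, 0.5]}}

```text
t: 20.42
eef_pos: [0.5083, -0.059, 0.2516]
ee_rot: [-3.139, -0.006, -0.238]
force: [-0.9, -1.0, -0.4]
width: 0.0438
gripper_force: 0.0
```

```bash
python3 - <<'E'
from h import *
np.set_printoptions(precision=4,suppress=True)
M={n:arm.camera_model(n) for n in('side','top')};I={n:snap(n) for n in M}
for n in M:
    h=cv2.cvtColor(I[n],cv2.COLOR_BGR2HSV);m=cv2.inRange(h,(105,120,40),(125,255,255))
    for c in cv2.findContours(m,0,1)[0]:
        if cv2.contourArea(c)>25: print(n,cv2.boundingRect(c),cv2.fitEllipse(cv2.convexHull(c)) if len(c)>5 else 0)
a=np.linspace(0,6.28,60)
for n in M:
    P=np.array([proj(n,[.506+.038*np.cos(k),-.059+.038*np.sin(k),z]) for k in a for z in(.13,.14)]);print(n,'expect',P.min(0),P.max(0))
to(.506,-.059,.168,-.237+np.pi/2);to(.506,-.059,.168,-.237-np.pi/2);print(arm.get_state()['q'])
E
```

```text
side (266, 211, 32, 29) ((281.2868347167969, 225.8917694091797), (29.440763473510742, 31.45956802368164), 100.8901596069336)
top (287, 208, 26, 12) ((299.1036376953125, 213.16043090820312), (11.410638809204102, 25.551130294799805), 95.41688537597656)
side expect [264.9386 214.4057] [297.601  241.0482]
top expect [284.7348 187.9632] [317.2371 220.5426]
shift/.1 [-0.005  0.001  0.803] turnz -1.001 at [ 0.5065 -0.059   0.2483]
shift/.1 [-0.005  0.001  0.803] turnz 0.999 at [ 0.5065 -0.059   0.2483]
[ 0.2695  0.0846 -0.3469 -0.0002 -1.1378  1.063 ]
```

The stopper is seated: its flange outline matches the prediction for the closed height. Moving to behind the bail bar, with the fingers closed and turned a quarter.

>>> {"name": "arm_command", "arguments": {"series": [0, 0, 0.1, -0.2, -0.1, 0, 0, 0, 0, 0.2, -0.5, -0.2, 0, 0, 0, 0, 0.3, -0.8, -0.3, 0, 0, 0, 0, 0.4, -0.95, -0.35, 0, 0, 0, 0, 0.5, -0.95, -0.35, 0, 0, 0, 0, 0.6, -0.95, -0.35, 0, 0, 0, 0, 0.7, -0.95, -0.35, 0, 0, 0, 0, 0.8, -0.95, -0.35, 0, 0]}}

```text
t: 21.52
eef_pos: [0.4218, -0.0029, 0.2468]
ee_rot: [3.14, -0.0, -1.5]
force: [1.3, 0.1, -0.4]
width: 0.0004
gripper_force: 0.0
```

>>> {"name": "arm_command", "arguments": {"series": [0, 0, 0.1, 0, 0, 0, 0, 0, 0, 0.2, 0, 0, 0, 0, 0, 0, 0.2, 0, 0, 0, 0, 0, 0, 0.2, 0, 0, 0, 0]}}

```text
t: 22.02
eef_pos: [0.4221, -0.0028, 0.2472]
ee_rot: [3.141, -0.0, -1.806]
force: [0.8, 0.1, 0.0]
width: 0.0002
gripper_force: 0.0
```

```bash
python3 - <<'E'
from h import *
np.set_printoptions(precision=4,suppress=True)
to(.4228,-.0029,.168,-.237-np.pi/2)
M=('side','top')
P=[.4486,-.0457,.159];e=np.array([.235,.972,0])
for n in M:print(n,[proj(n,P+e*k) for k in(-.06,.06)])
E
```

```text
shift/.1 [-0.    -0.007  0.792] turnz 0.001 at [ 0.4221 -0.0028  0.2472]
side [array([259.6571, 243.4667]), array([252.3105, 206.004 ])]
top [array([321.6807, 233.8845]), array([270.5214, 222.4286])]
```

>>> {"name": "arm_command", "arguments": {"series": [0, 0, 0, 0, 0, 0.2, 0, 0, 0, 0, 0, 0, 0.4, 0, 0, 0, 0, 0, 0, 0.6, 0, 0, 0, 0, 0, 0, 0.75, 0, 0, 0, 0, 0, 0, 0.79, 0, 0, 0, 0, 0, 0, 0.79, 0]}}

```text
t: 22.78
eef_pos: [0.4224, -0.0027, 0.1687]
ee_rot: [3.141, -0.0, -1.808]
force: [0.7, -0.1, -0.1]
width: 0.0006
gripper_force: 0.0
```

>>> {"name": "arm_command", "arguments": {"series": [0, 0, 0, 0, -0.08, 0, 0, 0, 0, 0, 0, -0.16, 0, 0, 0, 0, 0, 0, -0.24, 0, 0, 0, 0, 0, 0, -0.3, 0, 0, 0, 0, 0, 0, -0.3, 0, 0]}}

```text
t: 23.4
eef_pos: [0.4408, -0.0074, 0.1683]
ee_rot: [3.121, 0.0, -1.812]
force: [-66.9, 43.6, 61.3]
width: 0.0004
gripper_force: 38.5
```

A hard jam: the tool met about 100 N. Backing off at once.

>>> {"name": "arm_command", "arguments": {"series": [0, 0, 0, 0, 0.2, 0, 0, 0, 0, 0, 0, 0.3, 0, 0, 0, 0, 0, 0, 0.3, 0, 0]}}

```text
t: 23.78
eef_pos: [0.4225, -0.0027, 0.1688]
ee_rot: [-3.141, 0.0, -1.809]
force: [1.0, -0.2, 0.3]
width: 0.0006
gripper_force: 0.0
```

```bash
python3 - <<'E'
from h import *
np.set_printoptions(precision=4,suppress=True)
print(arm.get_state())
s=snap('side','j_s.png');t=snap('top','j_t.png')
old=cv2.imread('pics/q.png')
for n,im in(('side',s),('top',t)):
    h=cv2.cvtColor(im,cv2.COLOR_BGR2HSV);m=cv2.inRange(h,(105,120,40),(125,255,255))
    for c in cv2.findContours(m,0,1)[0]:
        if cv2.contourArea(c)>25: print(n,cv2.boundingRect(c))
    m=cv2.inRange(h,(0,170,60),(3,255,255))
    for c in cv2.findContours(m,0,1)[0]:
        if cv2.contourArea(c)>150: print(n,'red',cv2.boundingRect(c))
d=cv2.absdiff(s,old).max(2)[190:275,235:300];np.set_printoptions(linewidth=250)
print(d[::4,::3])
E
```

```text
{'t': 23.775, 'q': array([ 0.465 ,  0.0056, -0.6311,  0.0003, -0.9335, -0.7029]), 'qd': array([-0.01  ,  0.0195,  0.0192,  0.0044,  0.0024,  0.0075]), 'joint_efforts': array([  0.285 , -26.4163,  24.5071,   5.8462,  -0.0934,  -0.1433]), 'eef_pos': array([ 0.4225, -0.0027,  0.1688]), 'ee_rot': array([-3.1409,  0.0002, -1.8085]), 'force': array([ 1.0029, -0.2175,  0.2976]), 'moment': array([ 0.0795, -0.0551, -0.008 ]), 'gripper_force': 0.0, 'width': 0.0006316773258568857}
side (266, 211, 32, 29)
side red (214, 236, 44, 34)
top (289, 188, 28, 31)
top red (87, 74, 20, 20)
[[ 10  15  39  25  32 123 125 119 123  49 139  92  34  31   4   6 171 169 161 169 174 155]
 [ 48  28  57  62  59 101  39   4   1   3   2 156  38  37   5   4  70  87  92  79  82  83]
 [ 39   2  49  45  43  46  78  60  20  24 109 104  64   5  42  85  77  68  85  88  78  84]
 [ 83  60  59  48  46  38  42   4   4   2  68  73  83  79  35  77  78  75  94 163 172 129]
 [ 44  54  78  78  81  65  55   6  11   3   8  59  89  72  87  91 160 157 148 152 171   3]
 [ 83 162  76  83  19   2  10  10   5  20   6  20 173 174 161  46  60 
[... 777 characters left out ...]
4   6   4   2   4   3   8  33   1   4   2   1   1   5   2   2]
 [  2   3   2   1   2   4   3   5   2   1   4   1   1   6   6   1   3   2   1   3   2   4]
 [  2   4   5   1   5   5   2   1   5   1   2   3   1   2   3   2   5   4   3   0   3   2]
 [  3   2   7   7   7   1   1   1   6   5   3   3   3   2   3   2   2   1   2   1   3   3]
 [  1   6   8   4   1   4   3   2   1   2   2   3   1   1   3   4   1   3   2   1   3   1]
 [  1   2   1   2   1   6   2   4   2   5   1   1   3   4   1   4   2   3   1   2   1   3]
 [  2   2   3   4   3   4   1   3   1   4   2   2   4   2   4   5   2   2   1   4   2   5]
 [  1   3   3   3   2   4   4   3   3   2   1   4   5   2   3   1   3   2   2   1   5   3]]
```

The force lay along the bail's arms, so the rubber finger rubbed and jammed the bar; nothing broke. The push has to follow the bar's arc, forward and up. First I'll re-measure the bar.

```bash
python3 - <<'E'
from h import *
np.set_printoptions(precision=3,suppress=True)
I={'side':(cv2.imread('pics/j_s.png'),(240,190,300,260)),'top':(cv2.imread('pics/j_t.png'),(262,195,330,245))}
F=np.array([.506,-.059]);ex=np.array([.972,-.235]);ey=np.array([.235,.972])
def P(th,y): return np.r_[F-ex*.075*np.sin(th)+ey*y,.112+.075*np.cos(th)]
lsd=cv2.createLineSegmentDetector()
for n,(im,(a,b,c,d)) in I.items():
    L=lsd.detect(cv2.cvtColor(im[b:d,a:c],cv2.COLOR_BGR2GRAY))[0].reshape(-1,4)+[a,b,a,b]
    print(n);print(L[np.hypot(L[:,2]-L[:,0],L[:,3]-L[:,1])>12])
    for th in(.75,.85,.95,1.05):print(th,proj(n,P(th,-.06)),proj(n,P(th,.06)))
E
```

```text
side
[[254.395 205.815 240.537 207.3  ]
 [257.053 237.087 251.539 209.194]
 [256.074 210.553 260.102 235.709]
 [271.493 215.194 254.246 207.151]
 [256.993 205.355 273.388 212.524]
 [267.236 199.221 255.6   203.05 ]
 [277.662 209.607 259.155 203.829]
 [261.942 191.691 240.619 193.023]
 [295.986 220.288 298.895 234.214]
 [276.021 228.317 274.869 215.694]
 [294.356 236.803 279.428 240.821]
 [244.264 223.189 250.714 234.324]
 [283.985 192.142 295.169 208.438]]
0.75 [263.036 240.353] [255.361 203.009]
0.85 [260.745 242.344] [253.295 204.942]
0.95 [258.735 244.435] [251.488 206.982]
1.05 [257.026 246.601] [249.957 209.105]
top
[[320.029 195.317 323.16  207.066]
 [297.611 195.687 313.908 199.223]
 [320.072 217.957 308.737 230.5  ]
 [268.996 199.304 286.464 200.898]
 [296.23  207.632 304.654 226.528]
 [293.327 201.313 277.759 195.279]
 [302.334 210.929 292.391 200.856]
 [324.854 215.794 322.271 230.779]]
0.75 [322.431 230.313] [270.963 218.805]
0.85 [321.762 232.677] [270.507 221.205]
0.95 [321.134 234.792] [270.114 223.363]
1.05 [320.552 236.638] [269.786 225.257]
```

The bar is still at about 0.88 rad. Now I push along its arc, 17 mm to contact, then forward and up.

>>> {"name": "arm_command", "arguments": {"series": [0, 0, 0, 0, -0.1, 0, 0, 0, 0, 0, 0, -0.16, 0, 0, 0, 0, 0, 0, -0.19, -0.03, 0, 0, 0, 0, 0, -0.23, -0.07, 0, 0, 0, 0, 0, -0.27, -0.11, 0, 0, 0, 0, 0, -0.27, -0.11, 0]}}

```text
t: 24.62
eef_pos: [0.4492, -0.0091, 0.18]
ee_rot: [-3.141, 0.0, -1.809]
force: [-0.0, -0.7, 0.7]
width: 0.0005
gripper_force: 0.0
```

>>> {"name": "arm_command", "arguments": {"series": [0, 0, 0, 0, -0.04, -0.03, 0, 0, 0, 0, 0, -0.08, -0.06, 0, 0, 0, 0, 0, -0.13, -0.08, 0, 0, 0, 0, 0, -0.18, -0.11, 0, 0, 0, 0, 0, -0.23, -0.13, 0, 0, 0, 0, 0, -0.28, -0.15, 0, 0, 0, 0, 0, -0.28, -0.15, 0]}}

```text
t: 25.5
eef_pos: [0.4765, -0.0156, 0.1947]
ee_rot: [-3.141, 0.0, -1.809]
force: [0.6, 0.7, 0.7]
width: 0.0006
gripper_force: 0.0
```

```bash
python3 - <<'E'
from h import *
np.set_printoptions(precision=3,suppress=True)
F=np.array([.506,-.059]);ex=np.array([.972,-.235]);ey=np.array([.235,.972])
p=arm.get_state()['eef_pos'];print('flask xy',(p[:2]-F)@ex,(p[:2]-F)@ey,p[2])
def P(th,y): return np.r_[F-ex*.075*np.sin(th)+ey*y,.112+.075*np.cos(th)]
s=snap('side','b1.png');a,b,c,d=245,185,310,260
L=cv2.createLineSegmentDetector().detect(cv2.cvtColor(s[b:d,a:c],cv2.COLOR_BGR2GRAY))[0].reshape(-1,4)+[a,b,a,b]
print(L[np.hypot(L[:,2]-L[:,0],L[:,3]-L[:,1])>10])
for th in(0,.2,.4,.6,.8):print(th,proj('side',P(th,-.06)),proj('side',P(th,.06)),'hinge',proj('side',np.r_[F-ey*.06,.112]))
E
```

```text
flask xy -0.03888008022440127 0.035200066548649746 0.19469089468792442
[[278.028 193.595 265.565 195.144]
 [305.079 244.226 303.924 258.191]
 [298.225 186.386 280.7   188.692]
 [263.411 239.42  265.434 226.647]
 [272.024 215.592 269.797 205.532]
 [263.285 194.25  264.514 208.113]
 [295.118 220.12  302.808 238.259]
 [257.23  237.388 264.049 229.107]
 [260.557 208.128 260.07  196.899]
 [255.504 203.96  245.282 206.952]
 [259.62  195.53  245.448 198.543]
 [245.306 242.269 257.23  237.827]
 [294.109 236.237 283.194 240.792]
 [277.932 240.964 268.639 235.665]
 [273.132 223.484 277.417 238.329]
 [281.387 239.154 275.992 220.519]
 [258.236 247.722 265.251 257.153]
 [267.763 249.486 264.75  239.643]
 [283.762 191.477 305.271 225.846]]
0 [286.282 230.727] [276.477 193.959] hinge [286.187 253.259]
0.2 [279.45  232.167] [270.245 195.236] hinge [286.187 253.259]
0.4 [272.904 234.496] [264.294 197.404] hinge [286.187 253.259]
0.6 [266.95  237.603] [258.897 200.36 ] hinge [286.187 253.259]
0.8 [261.857 241.335] [254.297 203.961] hinge [286.187 253.259]
```

The bar is near 0.25 rad and following. I'll finish slowly and watch for the stop.

>>> {"name": "arm_command", "arguments": {"series": [0, 0, 0, 0, -0.05, -0.01, 0, 0, 0, 0, 0, -0.1, -0.02, 0, 0, 0, 0, 0, -0.14, -0.02, 0, 0, 0, 0, 0, -0.17, -0.02, 0, 0, 0, 0, 0, -0.18, -0.02, 0, 0, 0, 0, 0, -0.18, -0.02, 0]}}

```text
t: 26.3
eef_pos: [0.4934, -0.0199, 0.1965]
ee_rot: [-3.141, 0.0, -1.809]
force: [-1.2, 0.3, -0.2]
width: 0.0003
gripper_force: 0.1
```

>>> {"name": "arm_command", "arguments": {"series": [0, 0, 0, 0, -0.01, 0, 0, 0, 0, 0, 0, -0.02, 0, 0, 0, 0, 0, 0, -0.02, 0, 0]}}

```text
t: 26.68
eef_pos: [0.4944, -0.0202, 0.1965]
ee_rot: [3.14, -0.0, -1.809]
force: [-5.4, 2.8, 3.7]
width: 0.0004
gripper_force: 2.8
```

>>> {"name": "arm_command", "arguments": {"series": [0, 0, 0, 0, -0.01, 0, 0, 0, 0, 0, 0, -0.015, 0, 0, 0, 0, 0, 0, -0.015, 0, 0]}}

```text
t: 27.05
eef_pos: [0.4946, -0.0204, 0.1964]
ee_rot: [3.138, -0.0, -1.809]
force: [-11.5, 6.5, 8.3]
width: 0.0003
gripper_force: 6.2
```

>>> {"name": "arm_command", "arguments": {"series": [0, 0, 0, 0, 0.1, 0, 0, 0, 0, 0, 0, 0.3, 0, 0, 0, 0, 0, 0, 0.3, -0.3, 0, 0, 0, 0, 0.3, -0.8, 0, 0, 0, 0, 0, 0.3, -0.8, 0]}}

```text
invalid input
```

>>> {"name": "arm_command", "arguments": {"series": [0, 0, 0, 0, 0.5, 0, 0, 0, 0, 0, 0, 0.6, -0.3, 0, 0, 0, 0, 0, 0.6, -0.3, 0, 0, 0, 0, 0, 0.6, -0.3, 0]}}

```text
t: 27.55
eef_pos: [0.4386, -0.0064, 0.2266]
ee_rot: [-3.141, 0.001, -1.809]
force: [-0.5, -0.2, -1.2]
width: 0.0003
gripper_force: 0.0
```

```bash
python3 - <<'E'
from h import *
np.set_printoptions(precision=3,suppress=True)
F=np.array([.506,-.059]);ex=np.array([.972,-.235]);ey=np.array([.235,.972])
def P(th,y): return np.r_[F-ex*.075*np.sin(th)+ey*y,.112+.075*np.cos(th)]
print(arm.get_state()['eef_pos'])
for n,(a,b,c,d) in(('side',(262,180,305,262)),('top',(262,175,340,230))):
    s=snap(n);h=cv2.cvtColor(s,cv2.COLOR_BGR2HSV)
    L=cv2.createLineSegmentDetector().detect(cv2.cvtColor(s[b:d,a:c],cv2.COLOR_BGR2GRAY))[0].reshape(-1,4)+[a,b,a,b]
    print(n);print(L[np.hypot(L[:,2]-L[:,0],L[:,3]-L[:,1])>10])
    for th in(0,.1,.2):print(th,proj(n,P(th,-.06)),proj(n,P(th,.06)))
    for k in cv2.findContours(cv2.inRange(h,(105,120,40),(125,255,255)),0,1)[0]:
        if cv2.contourArea(k)>25:print('blue',cv2.boundingRect(k))
    for k in cv2.findContours(cv2.inRange(h,(50,90,40),(80,255,255)),0,1)[0]:
        if cv2.contourArea(k)>900:print('green',cv2.boundingRect(k))
E
```

```text
[ 0.439 -0.006  0.227]
side
[[280.842 217.999 284.391 238.254]
 [266.176 233.33  264.717 223.006]
 [262.484 187.391 273.906 190.512]
 [263.915 189.362 267.909 201.784]
 [275.928 195.72  279.916 214.42 ]
 [273.813 208.361 262.369 205.345]
 [294.566 218.586 302.087 237.094]
 [274.976 187.502 262.582 184.556]
 [279.354 236.218 274.131 218.417]
 [282.59  240.782 271.078 238.198]
 [277.063 189.558 283.165 208.356]
 [270.019 255.663 262.473 234.429]
 [295.21  210.569 302.666 221.848]
 [278.731 184.473 288.877 199.374]]
0 [286.282 230.727] [276.477 193.959]
0.1 [282.85  231.331] [273.344 194.482]
0.2 [279.45  232.167] [270.245 195.236]
blue (283, 211, 15, 28)
blue (266, 211, 18, 29)
green (344, 219, 82, 60)
top
[[295.11  183.232 307.716 184.958]
 [306.305 184.652 320.078 191.964]
 [271.191 177.64  296.2   183.659]
 [261.137 184.515 271.016 178.288]
 [317.559 188.627 338.027 191.34 ]
 [317.968 192.375 323.666 204.474]
 [321.503 214.445 316.643 223.273]
 [307.862 218.195 304.833 228.409]
 [303.936 196.547 309.305 218.018]
 [307.929 228.213 311.212 216.828]]
0 [327.922 207.596] [275.777 196.043]
0.1 [327.212 210.852] [275.052 199.28 ]
0.2 [326.478 214.107] [274.337 202.524]
blue (306, 190, 11, 13)
green (140, 183, 55, 62)
green (288, 78, 66, 66)
```

The bar stands at about 0 rad, and it splits the blue knob at side x≈283 as predicted for closed. The stopper hasn't moved and the arm is clear.

```bash
python3 -c "
from station import arm
print(arm.job_done())"
```

```text
the job is handed in; nothing more can be done
None
```

I handed the job in at 27.7 s without seeing a verdict: by my measurements the strainer stands upright in the left green tray, the blue stopper is home and the bail is at its stop, though the first push on the bail jammed at about 100 N before I backed off.

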